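Open the card feeder's gate by four clicks

ROBOT

A 6-joint arm with a two-finger parallel gripper is mounted at the origin on the work surface. World frame = base frame: x ahead of the robot, y to its left, z up, the work surface at z = 0. Lengths are in mm, angles in rad, forces in N, time in s.
With the tool pointing down it reaches from about 300 to 825 mm from the base axis. Payload 5.4 kg.
Tool frame: the origin (TCP) lies midway between the tips of the shut fingers; the grasp point (between the pads) lies 19 mm behind it; z points along the fingers, y is the line along which they close (so a half turn about z gives the same grasp; the last joint's range is limited). The gripper opens to 92 mm and grips with 3 to 60 N. Pads are 20 mm wide; open, the fingers measure 128 mm over their backs; the gripper's body (75 mm by 189 mm) begins 69 mm behind the grasp point.
Start: joints at [-1.525, 0.158, 1.597, -0, 1.386, -0.21], TCP at [145.463, -556.279, 214.601] pointing down, gripper open.
Joint ranges: [-2.91, 2.91], [-0.94, 2.29], [0.18, 2.7], [-1.29, 4.43], [0.17, 2.64], [-3, 3]. Speed limits (rad/s): [2.57, 2.57, 3.14, 3.14, 3.14, 3.14].

INTERFACE

Orientations are given as a 3x3 rotation matrix whose columns are the frame's x, y, z axes.
In Python, from bench import bot gives the robot as it stands.
- The arm moves only by the tool carry_out, never from a script. Its argument "rows" is a list of rows, each an object with "xyz": the shift along the tool's x, y, z each as a share of 0.15 m, from -1 to 1, a list of three; "yaw": the turn about the tool's z as a share of 2 rad, from -1 to 1; "claw": the closure, from -1 (fully open) to 1 (shut). A call has exactly 5 rows; each row is the pose to reach, as a shift and turn from the pose commanded when the call began, along the tool's axes at that moment; what a row does not reach only later rows make up. A row lasts 1/10 s, in which the tool goes at most 50 mm and 8.59 degrees, less where a joint would pass 70% of its speed; a pose out of reach is approached as far as the arm can. A call with a number of a shift or a turn outside -1 to 1 is refused whole. A call with a gripper value outside its range is refused whole. The fingers move at their own pace and stop on an object; "squeeze" is the grip in N (left out, the last holds). Time passes only in rows, so rows that repeat a pose let the fingers close, or fill a call up. It gives the time, the measured TCP pose, the force, the opening and the grip force at its end, in the units of the state.
- bot.get_obs(): the state, without advancing time (a new reading comes with each control period).
- bot.read_camera(name): name is "side" or "top" or "wrist"; returns a dict with "frame" (480x640x3 uint8, red, green, blue), "fovy" (degrees; the focal length in pixels is half the picture's height over the tangent of half this angle, whatever the lens; pixels are square), "cx", "cy" (the principal point, pixels), "origin" and "attitude" of the camera in the world. Camera axes: x right, y down, z forward; pixel columns grow to the right and rows downward; lengths in mm; the calibration is good to about 2 mm. A picture is of the moment at which its call begins. There is no depth.
- bot.close_job(): hands the job in; it is judged then, once.
The state is a dict: "time": time; "qpos": joint angles; "joint_velocities": joint speeds; "tau": joint torques, N m; "tool_pos": TCP position; "orientation": TCP orientation; "ft_force": force on the tool from outside, world axes, zero at the start; "torque": the same for the moment, N m; "width": opening from 0.0 (shut) to 1.0 (fully open); "grasp_force": force on a finger pad.
Only numpy, scipy, OpenCV 4.12 (cv2) and the standard library are available. Lean on these libraries where they do the work, as an engineer would, in place of code of your own. Each camera call takes 0.05 s, during which the arm holds its last target. There are 200 camera calls.

TASK

The cards are too thick for the feeder's gate: with a closed fingertip gently push the post of the large click dial clockwise (seen from above) exactly four clicks on from where it stands. Once it rests in the fourth click, push the small button on the button box fully down and let it come up again. Leave the smaller plain knob, the mushroom stop button and all the loose things alone, and finish clear of everything.

Things in the scene. Friction and masses are not known exactly. Their poses are not given: they have to be found in the camera images.
- dial (a joint): Angle (rad) of the large click dial about its vertical axis, growing CLOCKWISE seen from above. 12 rests per turn, at whole multiples of 0.5236 (30 degrees); starts in rest 0, 1, 2 or 3; end stops at -0.25 and 6.02. Half-way between rests a spring snaps it on into the next one, the post jumping up to 10 mm ahead of the finger, and it stays there. Pushing the post takes 3 to 8 N
- head: White block that carries the large dial, fixed to the bench: housing 128 x 124 mm, top 58 mm above the bench, on a base plate of 150 x 130 mm; origin at the middle of its underside. Twelve black marks on the housing round the dial stand at the rests, 30 degrees apart
- dial_centre (a point): centre of the upper face of the large dial (aluminium disc of 100 mm diameter lying flat), on its axis, 74 mm above the bench. A low boss of 24 mm diameter stands 4 mm above the face here; otherwise the face is bare but for the post
- dial_post (a point): middle (half-way up) of the upright black finger post on the large dial: 17 mm diameter, 30 mm tall, standing on the dial face 38 mm from the axis, so its foot is 15 mm below this point and its top 15 mm above. It goes round with the dial
- guide_mark (a point): end of the black line on the top rim of the smaller plain knob (aluminium, 48 mm diameter, no post, on a smaller white block; 22 mm from its axis, top 86 mm above the bench). Not to be turned
- test_button (a joint): small round push button (26 mm diameter, grey) on the dark button box (80 x 150 x 45 mm). Metres pressed: 0 up, 0.006 fully down. Sprung: about 1.5 N to start, 5 N fully down; comes up by itself
- test_top (a point): centre of the small push button's top, 67 mm above the bench when up; it moves straight down when pressed. Around it the box top is 45 mm above the bench, with a collar of 34 mm diameter 4 mm high
- stop_button (a joint): mushroom stop button (44 mm diameter, grey) on the same box, 84 mm from the small button. Metres pressed: 0 up, 0.006 fully down. Not to be pressed
- stop_top (a point): centre of the mushroom stop button's top, 74 mm above the bench
- spool: flanged aluminium spool standing upright, 38 mm diameter, 40 mm tall, origin at its underside; beside the dial block's +y side (loose, leave alone)
- collar: black rubber roller collar standing on end beside the button box, 34 mm diameter, 22 mm tall, origin at its underside (loose, leave alone)
- driver: screwdriver lying on the bench near the robot, 170 mm long, about 30 mm high (loose, leave alone)
- cards: stack of cards lying flat in front of the feeder, 105 x 70 x 30 mm, origin at its underside (loose, leave alone)
- starknob: spare black screw-on knob standing on its 16 mm stem beside the smaller knob's block, 40 mm diameter, 30 mm tall, origin at its underside (loose, leave alone)
- oil: small oil bottle in front of the feeder, 44 mm diameter, 90 mm tall, origin at its underside (loose, leave alone)
- wrench: wrench lying on the bench near the robot, 160 mm long, flat (loose, leave alone)

How it is judged:
By the outcome, as a careful person would: the job done as asked, in the order asked, and still so for the second after the job is handed in, with the robot touching nothing.
It also fails if it takes over 56 s, if anything falls off the work surface, if the arm or the gripper's body presses on something with over 40 N, if the wrist force passes 120 N, or if a joint passes its speed limit or range.

## Working session

There is one attempt and no reset: what is moved stays moved. The work goes in short steps, Python scripts to look and compute and a tool call to move; the robot and the scene stay as the last step left them, time stands still between calls to the robot, and variables do not carry over. Pictures are saved under pics/ and viewed, at most 10 in all, crops included, and the job is handed in when it is done.

Besides the shell and the picture viewer there is one more tool, called after ">>>" by a JSON object that holds its "name" and its "arguments", one argument or row to a line. carry_out: Moves the arm, as the interface text tells. Its arguments: {"type":"object","properties":{"rows":{"type":"array"},"squeeze":{"type":"number"}},"required":["rows"]}

```bash
ls; mkdir -p pics; cat > h.py <<'E'
import numpy as np, cv2
from bench import bot
def cam(n):
    c=bot.read_camera(n); return c
def ray(c,u,v):
    f=240/np.tan(np.radians(c['fovy'])/2)
    d=np.array(c['attitude'])@np.array([(u-c['cx'])/f,(v-c['cy'])/f,1.]); return np.array(c['origin']),d
def onz(c,u,v,z):
    o,d=ray(c,u,v); return o+d*(z-o[2])/d[2]
def pix(c,p):
    f=240/np.tan(np.radians(c['fovy'])/2)
    q=np.array(c['attitude']).T@(np.array(p)-np.array(c['origin'])); return f*q[0]/q[2]+c['cx'],f*q[1]/q[2]+c['cy']
def save(c,name): cv2.imwrite('pics/'+name,np.array(c['frame'])[:,:,::-1])
E
python3 - <<'E'
from h import *
for n in('top','side'):
    c=cam(n); save(c,n+'0.png'); print(n,{k:np.round(v,3).tolist() for k,v in c.items() if k!='frame'})
o=bot.get_obs(); print(o)
E
```

```text
pics
top {'fovy': 55.681, 'cx': 320.632, 'cy': 249.04, 'origin': [499.695, 21.437, 915.309], 'attitude': [[-0.03, -0.995, 0.092], [-1.0, 0.03, -0.007], [0.004, -0.093, -0.996]]}
side {'fovy': 54.195, 'cx': 325.035, 'cy': 239.05, 'origin': [234.024, 711.471, 520.342], 'attitude': [[-0.904, -0.199, 0.377], [-0.426, 0.447, -0.786], [-0.013, -0.872, -0.49]]}
{'time': 0.1, 'qpos': array([-1.52506011e+00,  1.59017273e-01,  1.59808958e+00,  3.38731914e-05,
        1.38621135e+00, -2.10119147e-01]), 'joint_velocities': array([-0.00072026, -0.001339  , -0.00256382, -0.00087257,  0.00021531,
        0.00072962]), 'tau': array([-3.67239609e-04, -3.86502993e+01, -3.22960317e+01,  7.02494010e-02,
        3.38813185e-02, -4.89349839e-05]), 'tool_pos': array([ 145.47013149, -555.71161721,  213.70821033]), 'orientation': array([[ 9.67448770e-01,  2.53066937e-01, -4.56294190e-05],
       [ 2.53066637e-01, -9.67447312e-01,  1.72526263e-03],
       [ 3.92462870e-04, -1.68065049e-03, -9.99998511e-01]]), 'ft_force': array([ 0.80887551,  0.31281101, -0.11235707]), 'torque': array([ 0.045158  , -0.03342321,  0.02437507]), 'grasp_force': 0.0, 'width': 0.9993642802315513}
```

View pics/top0.png

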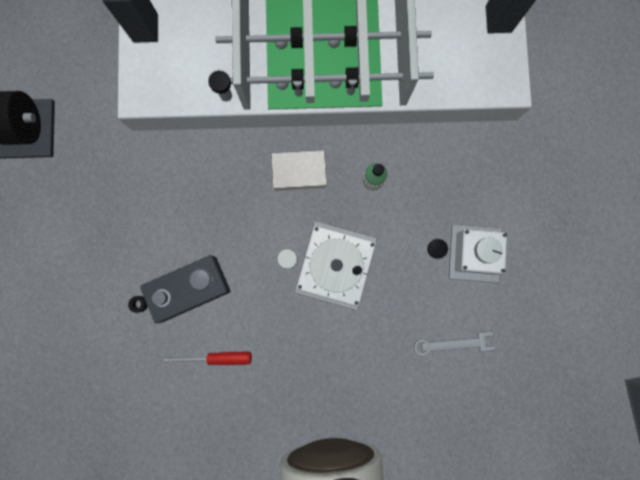

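View pics/side0.png

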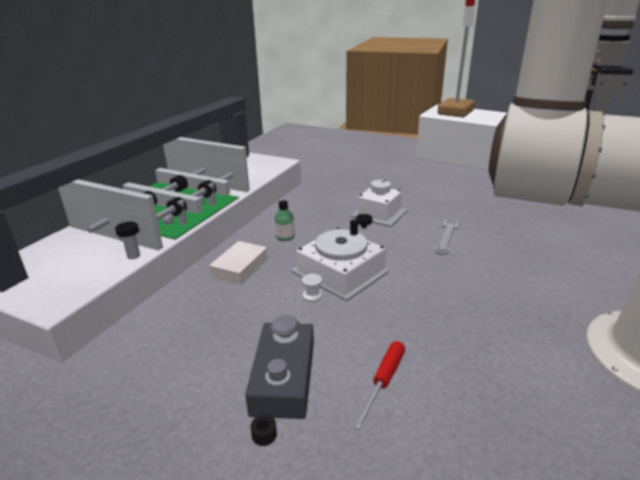

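The top view shows the dial boss at about (337,265), its post at (357,270), the small button at (161,298) and the stop button at (200,279). The side view agrees. Next I'll measure these.

```bash
python3 - <<'E'
from h import *
c=cam('top'); g=cv2.cvtColor(np.array(c['frame']),cv2.COLOR_RGB2GRAY)
def blobs(x0,y0,x1,y1,t):
    m=(g[y0:y1,x0:x1]<t).astype(np.uint8)
    n,l,s,ce=cv2.connectedComponentsWithStats(m)
    return [(ce[i]+[x0,y0],s[i,4]) for i in range(1,n)]
R=[]
for p,a in blobs(297,222,377,309,100):
    if a>2000: continue
    print(np.round(p,1),a, np.round(onz(c,*p,58)[:2],1), np.round(onz(c,*p,78)[:2],1), np.round(onz(c,*p,104)[:2],1))
big=cv2.resize(np.array(c['frame'])[215:315,290:385],None,fx=6,fy=6,interpolation=cv2.INTER_CUBIC)
b2=cv2.resize(np.array(c['frame'])[245:335,125:235],None,fx=5,fy=5,interpolation=cv2.INTER_CUBIC)
cv2.imwrite('pics/d1.png',big[:,:,::-1]);cv2.imwrite('pics/b1.png',b2[:,:,::-1])
for u,v,z in((161.5,298,67),(200,279.5,74)): print(onz(c,u,v,z))
s=cam('side')
gs=np.array(s['frame'])[335:415,240:320];cv2.imwrite('pics/bs1.png',cv2.resize(gs,None,fx=6,fy=6)[:,:,::-1])
E
```

```text
[316.  228.5] 2 [618.7  23.4] [616.   23.4] [612.4  23.3]
[372.3 244.3] 3 [585.3 -82.6] [583.3 -80.1] [580.7 -77. ]
[336.3 264.9] 92 [548.3 -13. ] [547.2 -12.2] [545.7 -11.1]
[356.8 269.9] 63 [537.7 -51.3] [536.8 -49.6] [535.7 -47.4]
[299.5 286.5] 4 [509.7  57.6] [509.5  56.8] [509.2  55.7]
[356.3 302.7] 3 [476.3 -48.1] [476.9 -46.5] [477.6 -44.4]
[496.05443602 313.43915103  67.        ]
[527.92561129 240.16407088  74.        ]
```

View pics/d1.png

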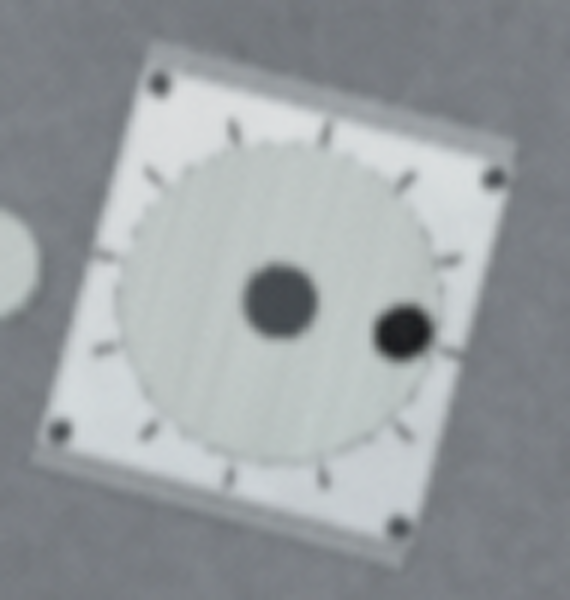

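View pics/b1.png

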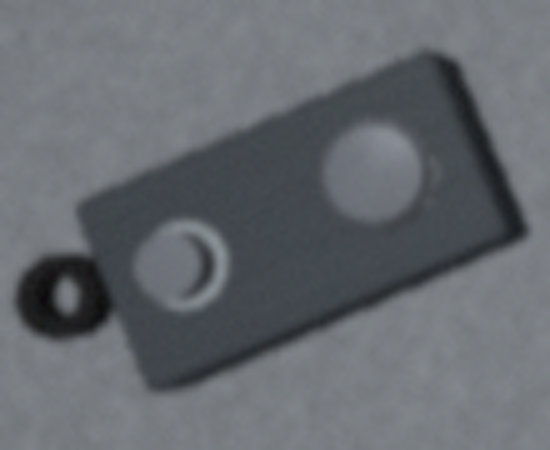

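The post is at about -108° (radius 37 mm about (547,-12)), sitting on a mark. The small button is at the lower left of its box, at pixel (158.5,297.6). Now a planner.

```bash
cat >> h.py <<'E'
C=np.array([547.3,-12.3])
def e(d): return np.array([np.cos(np.radians(d)),np.sin(np.radians(d))])
def pose(th,z,off=18.5,r=38): # finger touching post standing at th (deg), tool x angle th-90
    return (*(C+r*e(th)-off*e(th-90)),z,th-90)
def row(frm,to):
    d=np.array(to[:2])-frm[:2]; a=frm[3]; x=e(a); y=e(a-90)
    dy=-(to[3]-a); dy=(dy+180)%360-180
    return np.round([d@x/150,d@y/150,(frm[2]-to[2])/150,np.radians(dy)/2],3).tolist()
def cmd():
    o=bot.get_obs(); R=o['orientation']; return (*o['tool_pos'],np.degrees(np.arctan2(R[1,0],R[0,0])))
E
python3 - <<'E'
from h import *
c=cam('top'); b=onz(c,158.5,297.6,67); print('button',b, 'stop',onz(c,199.3,279,74))
p=np.array([145.463,-556.279,214.601,14.66]); t=np.array(pose(-88,190)); print(t)
tot=((14.66-t[3]+180)%360-180); print('turn cw',tot)
N=5
q=p
for i in range(1,N+1):
    n=p+(t-p)*i/N; n[3]=p[3]-tot*i/N
    print(row(q,n)); q=n
E
```

```text
button [496.9592396  318.99269816  67.        ] stop [528.88582562 241.44946133  74.        ]
[ 567.11491117  -49.63121074  190.         -178.        ]
turn cw -167.34000000000003
[0.715, -0.511, 0.033, -0.292]
[0.878, -0.032, 0.033, -0.292]
[0.75, 0.457, 0.033, -0.292]
[0.374, 0.795, 0.033, -0.292]
[-0.127, 0.87, 0.033, -0.292]
```

>>> {"name": "carry_out", "arguments": {
  "rows": [
    {"xyz": [0.14,-0.1,0],"yaw": -0.06,"claw": 1},
    {"xyz": [0.29,-0.2,0.01],"yaw": -0.12,"claw": 1},
    {"xyz": [0.43,-0.31,0.02],"yaw": -0.18,"claw": 1},
    {"xyz": [0.57,-0.41,0.03],"yaw": -0.24,"claw": 1},
    {"xyz": [0.71,-0.51,0.03],"yaw": -0.29,"claw": 1}
  ],
  "squeeze": 10
}}

```text
time: 0.75
tool_pos: [229.6, -454.2, 209.7]
orientation: [[0.667, 0.745, -0.0], [0.745, -0.667, 0.001], [0.0, -0.001, -1.0]]
ft_force: [0.7, 0.5, 0.5]
width: 0.586
grasp_force: 0.0
```

>>> {"name": "carry_out", "arguments": {
  "rows": [
    {"xyz": [0.18,0,0],"yaw": -0.06,"claw": 1},
    {"xyz": [0.35,-0.01,0.01],"yaw": -0.12,"claw": 1},
    {"xyz": [0.53,-0.02,0.02],"yaw": -0.18,"claw": 1},
    {"xyz": [0.7,-0.03,0.03],"yaw": -0.24,"claw": 1},
    {"xyz": [0.88,-0.03,0.03],"yaw": -0.29,"claw": 1}
  ]
}}

```text
time: 1.25
tool_pos: [314.7, -353.3, 205.3]
orientation: [[0.15, 0.989, -0.0], [0.989, -0.15, 0.0], [0.0, -0.0, -1.0]]
ft_force: [0.7, 0.2, 0.2]
width: 0.148
grasp_force: 0.0
```

>>> {"name": "carry_out", "arguments": {
  "rows": [
    {"xyz": [0.15,0.09,0],"yaw": -0.06,"claw": 1},
    {"xyz": [0.3,0.18,0.01],"yaw": -0.12,"claw": 1},
    {"xyz": [0.45,0.27,0.02],"yaw": -0.18,"claw": 1},
    {"xyz": [0.6,0.37,0.03],"yaw": -0.24,"claw": 1},
    {"xyz": [0.75,0.46,0.03],"yaw": -0.29,"claw": 1}
  ]
}}

```text
time: 1.75
tool_pos: [400.4, -252.9, 200.9]
orientation: [[-0.416, 0.909, -0.0], [0.909, 0.416, 0.0], [0.0, -0.0, -1.0]]
ft_force: [-0.1, -0.2, -1.4]
width: 0.008
grasp_force: 0.0
```

>>> {"name": "carry_out", "arguments": {
  "rows": [
    {"xyz": [0.08,0.16,0],"yaw": -0.06,"claw": 1},
    {"xyz": [0.15,0.32,0.01],"yaw": -0.12,"claw": 1},
    {"xyz": [0.22,0.48,0.02],"yaw": -0.18,"claw": 1},
    {"xyz": [0.3,0.64,0.03],"yaw": -0.24,"claw": 1},
    {"xyz": [0.37,0.8,0.03],"yaw": -0.29,"claw": 1}
  ]
}}

```text
time: 2.25
tool_pos: [486.7, -152.7, 196.3]
orientation: [[-0.847, 0.532, -0.0], [0.532, 0.847, 0.0], [0.001, 0.0, -1.0]]
ft_force: [0.1, 0.0, -0.1]
width: 0.008
grasp_force: 0.0
```

```bash
python3 - <<'E'
from h import *
p=cmd(); o=bot.get_obs(); print(np.round(p,1),o['qpos'].round(2),o['width'],o['time'])
print(row(p,pose(-88,150)),row(p,pose(-88,190)))
E
```

```text
[ 486.7 -152.7  196.3  147.8] [-0.54  0.    1.8   0.    1.34 -1.55] 0.00843463150630761 2.25
[-0.088, 0.867, 0.309, -0.298] [-0.088, 0.867, 0.042, -0.298]
```

>>> {"name": "carry_out", "arguments": {
  "rows": [
    {"xyz": [-0.02,0.17,0.04],"yaw": -0.06,"claw": 1},
    {"xyz": [-0.04,0.35,0.08],"yaw": -0.12,"claw": 1},
    {"xyz": [-0.06,0.52,0.15],"yaw": -0.18,"claw": 1},
    {"xyz": [-0.08,0.7,0.22],"yaw": -0.24,"claw": 1},
    {"xyz": [-0.1,0.87,0.31],"yaw": -0.29,"claw": 1}
  ]
}}

```text
time: 2.75
tool_pos: [569.8, -50.8, 150.0]
orientation: [[-1.0, -0.019, 0.001], [-0.019, 1.0, -0.0], [-0.001, -0.0, -1.0]]
ft_force: [-0.1, -0.4, -0.2]
width: 0.003
grasp_force: 0.0
```

```bash
python3 - <<'E'
from h import *
p=cmd(); print(np.round(p,1))
print(row(p,pose(-88,84)))
c=cam('top'); s=cam('side')
a=cv2.resize(np.array(c['frame'])[200:330,280:420],(420,390)); b=cv2.resize(np.array(s['frame'])[170:300,280:400],(360,390))
cv2.imwrite('pics/p2.png',np.hstack([a,b])[:,:,::-1])
E
```

```text
[ 569.8  -50.8  150.  -178.9]
[0.018, 0.008, 0.44, -0.008]
```

View pics/p2.png

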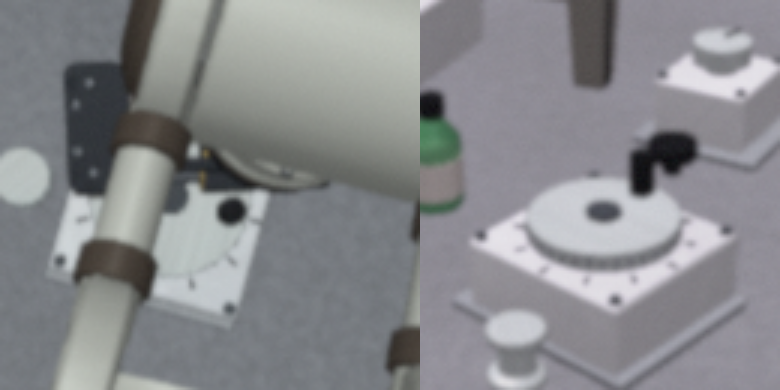

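The post stands clear (top crop at (231,211)), with the finger above and behind it in the side crop at (592,80). The way down is free.

>>> {"name": "carry_out", "arguments": {
  "rows": [
    {"xyz": [0.01,0,0.1],"yaw": 0,"claw": 1},
    {"xyz": [0.02,0.01,0.2],"yaw": -0.01,"claw": 1},
    {"xyz": [0.02,0.01,0.3],"yaw": -0.01,"claw": 1},
    {"xyz": [0.02,0.01,0.38],"yaw": -0.01,"claw": 1},
    {"xyz": [0.02,0.01,0.43],"yaw": -0.01,"claw": 1}
  ]
}}

```text
time: 3.35
tool_pos: [564.8, -50.5, 83.8]
orientation: [[-0.999, -0.033, -0.002], [-0.033, 0.999, 0.001], [0.002, 0.001, -1.0]]
ft_force: [-0.6, -0.4, 0.8]
width: 0.002
grasp_force: 0.0
```

```bash
python3 - <<'E'
from h import *
p=cmd(); print(np.round(p,1))
for th in (-93,-98,-103,-108,-112,-116,-120,-124,-126,-128): print(th,row(p,pose(th,85)))
c=cam('top'); s=cam('side')
a=cv2.resize(np.array(c['frame'])[200:330,280:420],(420,390)); b=cv2.resize(np.array(s['frame'])[170:300,280:400],(360,390))
cv2.imwrite('pics/p3.png',np.hstack([a,b])[:,:,::-1])
E
```

```text
[ 564.8  -50.5   83.8 -178.1]
-93 [0.007, -0.005, -0.008, 0.043]
-98 [0.031, -0.012, -0.008, 0.086]
-103 [0.054, -0.018, -0.008, 0.13]
-108 [0.079, -0.022, -0.008, 0.174]
-112 [0.098, -0.023, -0.008, 0.209]
-116 [0.118, -0.023, -0.008, 0.243]
-120 [0.138, -0.022, -0.008, 0.278]
-124 [0.157, -0.019, -0.008, 0.313]
-126 [0.167, -0.017, -0.008, 0.331]
-128 [0.176, -0.015, -0.008, 0.348]
```

View pics/p3.png

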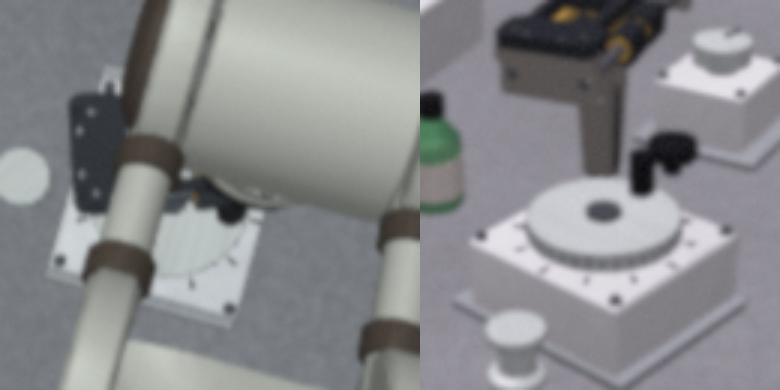

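The finger is just behind the post with a small gap, and nothing has moved. I'll start the push.

>>> {"name": "carry_out", "arguments": {
  "rows": [
    {"xyz": [0.007,-0.005,-0.005],"yaw": 0.04,"claw": 1},
    {"xyz": [0.03,-0.012,-0.008],"yaw": 0.085,"claw": 1},
    {"xyz": [0.055,-0.018,-0.008],"yaw": 0.13,"claw": 1},
    {"xyz": [0.07,-0.021,-0.008],"yaw": 0.155,"claw": 1},
    {"xyz": [0.08,-0.022,-0.008],"yaw": 0.175,"claw": 1}
  ]
}}

```text
time: 3.95
tool_pos: [554.5, -54.3, 87.6]
orientation: [[-0.95, 0.313, 0.001], [0.313, 0.95, -0.001], [-0.002, -0.0, -1.0]]
ft_force: [-0.5, 0.6, -0.7]
width: 0.001
grasp_force: 0.0
```

```bash
cat >> h.py <<'E'
def post(s):  # dark post top blob in the side view -> at z=104 plane, angle about C
    im=np.array(s['frame']); g=im.max(axis=2); best=None
    c0=[pix(s,[*(C+38*e(a)),z]) for a in range(0,360,10) for z in (74,104)]
    u=np.array(c0); x0,y0=u.min(0).astype(int)-8; x1,y1=u.max(0).astype(int)+8
    m=(g[y0:y1,x0:x1]<35).astype(np.uint8); n,l,st,ce=cv2.connectedComponentsWithStats(m)
    for i in range(1,n):
        if st[i,4]<40: continue
        p=onz(s,*(ce[i]+[x0,y0]),89); d=p[:2]-C
        print('dark',np.round(ce[i]+[x0,y0],1),st[i,4],'r',round(np.hypot(*d),1),'ang',round(np.degrees(np.arctan2(d[1],d[0])),1))
def rep(ths,z=85,name=None):
    p=cmd(); o=bot.get_obs(); print(np.round(p,1),'F',o['ft_force'].round(1),o['time'])
    s=cam('side'); post(s)
    for th in ths: print(th,row(p,pose(th,z)))
    if name:
        c=cam('top'); a=cv2.resize(np.array(c['frame'])[200:330,280:420],(420,390)); b=cv2.resize(np.array(s['frame'])[170:300,280:400],(360,390))
        cv2.imwrite('pics/'+name,np.hstack([a,b])[:,:,::-1])
E
python3 -c "
from h import *
rep((-112,-116,-120,-122,-124,-126))"
```

```text
[554.5 -54.3  87.6 161.8] F [-0.5  0.6 -0.7] 3.95
dark [358.5 222.9] 175 r 57.2 ang -103.8
-112 [0.027, -0.01, 0.018, 0.033]
-116 [0.045, -0.017, 0.018, 0.068]
-120 [0.064, -0.022, 0.018, 0.103]
-122 [0.074, -0.024, 0.018, 0.12]
-124 [0.084, -0.026, 0.018, 0.138]
-126 [0.093, -0.028, 0.018, 0.155]
```

>>> {"name": "carry_out", "arguments": {
  "rows": [
    {"xyz": [0.025,-0.01,0.007],"yaw": 0.033,"claw": 1},
    {"xyz": [0.045,-0.017,0.015],"yaw": 0.068,"claw": 1},
    {"xyz": [0.064,-0.022,0.018],"yaw": 0.103,"claw": 1},
    {"xyz": [0.08,-0.025,0.018],"yaw": 0.13,"claw": 1},
    {"xyz": [0.09,-0.027,0.018],"yaw": 0.15,"claw": 1}
  ]
}}

```text
time: 4.5
tool_pos: [541.9, -54.7, 86.0]
orientation: [[-0.816, 0.579, 0.005], [0.579, 0.816, -0.002], [-0.005, 0.001, -1.0]]
ft_force: [1.8, -1.1, 0.8]
width: 0.008
grasp_force: 0.6
```

```bash
python3 -c "
from h import *
rep((-126,-130,-134,-138,-142,-146,-150,-154,-156),85,'p4.png')"
```

```text
[541.9 -54.7  86.  144.6] F [ 1.8 -1.1  0.8] 4.5
dark [360.4 224.5] 152 r 54.6 ang -111.2
-126 [0.014, -0.004, 0.007, 0.006]
-130 [0.032, -0.011, 0.007, 0.04]
-134 [0.05, -0.018, 0.007, 0.075]
-138 [0.069, -0.023, 0.007, 0.11]
-142 [0.089, -0.027, 0.007, 0.145]
-146 [0.108, -0.03, 0.007, 0.18]
-150 [0.128, -0.031, 0.007, 0.215]
-154 [0.148, -0.03, 0.007, 0.25]
-156 [0.157, -0.03, 0.007, 0.267]
```

View pics/p4.png

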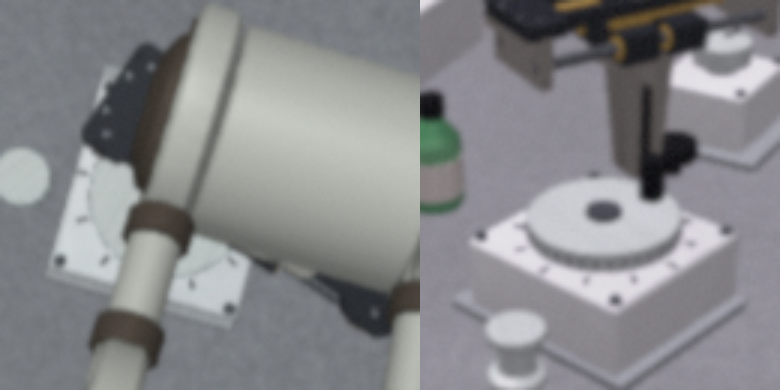

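In contact: the post has been carried from side crop (641,172) to (652,176) but hasn't snapped yet. Continuing.

>>> {"name": "carry_out", "arguments": {
  "rows": [
    {"xyz": [0.018,-0.006,0.003],"yaw": 0.02,"claw": 1},
    {"xyz": [0.03,-0.01,0.006],"yaw": 0.04,"claw": 1},
    {"xyz": [0.04,-0.014,0.007],"yaw": 0.058,"claw": 1},
    {"xyz": [0.045,-0.016,0.007],"yaw": 0.066,"claw": 1},
    {"xyz": [0.05,-0.018,0.007],"yaw": 0.075,"claw": 1}
  ]
}}

```text
time: 5.1
tool_pos: [532.3, -51.5, 83.1]
orientation: [[-0.721, 0.693, 0.0], [0.693, 0.721, 0.0], [-0.0, 0.0, -1.0]]
ft_force: [0.6, -0.2, -0.8]
width: 0.005
grasp_force: 0.0
```

```bash
python3 -c "
from h import *
rep((-134,-138,-142,-146,-150,-154,-156,-158),85,'p5.png')
for k in range(5):
  print(k,[np.round(pix(cam('side'),[*(C+38*e(-107.5-30*k)),89]),0) ])"
```

```text
[532.3 -51.5  83.1 136.1] F [ 0.6 -0.2 -0.8] 5.1
dark [361.1 226.9] 113 r 48.6 ang -120.5
-134 [-0.014, 0.004, -0.012, 0.001]
-138 [0.004, -0.004, -0.012, 0.036]
-142 [0.023, -0.011, -0.012, 0.071]
-146 [0.042, -0.016, -0.012, 0.106]
-150 [0.061, -0.02, -0.012, 0.141]
-154 [0.08, -0.023, -0.012, 0.176]
-156 [0.09, -0.024, -0.012, 0.193]
-158 [0.1, -0.024, -0.012, 0.211]
0 [array([354., 227.])]
1 [array([360., 231.])]
2 [array([361., 236.])]
3 [array([356., 240.])]
4 [array([348., 243.])]
```

>>> {"name": "carry_out", "arguments": {
  "rows": [
    {"xyz": [0.01,-0.006,-0.005],"yaw": 0.05,"claw": 1},
    {"xyz": [0.03,-0.013,-0.01],"yaw": 0.09,"claw": 1},
    {"xyz": [0.05,-0.018,-0.012],"yaw": 0.125,"claw": 1},
    {"xyz": [0.07,-0.022,-0.012],"yaw": 0.16,"claw": 1},
    {"xyz": [0.09,-0.024,-0.012],"yaw": 0.193,"claw": 1}
  ]
}}

```text
time: 5.95
tool_pos: [520.1, -45.2, 84.9]
orientation: [[-0.404, 0.915, 0.0], [0.915, 0.404, -0.001], [-0.001, -0.0, -1.0]]
ft_force: [0.1, -0.9, -1.1]
width: 0.005
grasp_force: 0.2
```

```bash
python3 -c "
from h import *
rep((-156,-160,-164,-168,-172,-176,-180,-184,-188),85,'p6.png')"
```

```text
[520.1 -45.2  84.9 113.9] F [ 0.1 -0.9 -1.1] 5.95
dark [360.9 229.9] 95 r 41.6 ang -133.9
-156 [0.003, 0.002, -0.001, -0.001]
-160 [0.021, -0.006, -0.001, 0.034]
-164 [0.04, -0.013, -0.001, 0.069]
-168 [0.059, -0.019, -0.001, 0.103]
-172 [0.078, -0.023, -0.001, 0.138]
-176 [0.097, -0.025, -0.001, 0.173]
-180 [0.117, -0.027, -0.001, 0.208]
-184 [0.137, -0.027, -0.001, 0.243]
-188 [0.156, -0.026, -0.001, 0.278]
```

```bash
cat >> h.py <<'E'
def show(s,t=60,x0=338,x1=385,y0=212,y1=256):
    g=np.array(s['frame']).max(axis=2)[y0:y1,x0:x1]
    for i,r in enumerate(g): print(y0+i,''.join('#' if v<35 else '+' if v<t else '-' if v<110 else '.' for v in r))
E
python3 -c "
from h import *
s=cam('side'); show(s)
for k in range(0,5): print(k,np.round([pix(s,[*(C+38*e(-107.5-30*k)),z]) for z in(74,104)],1).tolist())"
```

```text
212 ...............------++#++------...............
213 ...............------++#+-------...............
214 ...............-------+#+--------..............
215 ...............-------+#+---------.............
216 ...............------++#+---------.............
217 ...............------++#+-------+--............
218 ...............------++#+-------++-............
219 ...............------++#+-------++-............
220 ................-----++#+------+++-............
221 ................-----++#+------+#+-............
222 ................-----+##+------++--............
223 ................-----++#+------+--.............
224 ................-----+##+--------..............
225 ................-----+##+------................
226 ................-----++#+-----.................
227 ................-----+##+-----.................
228 ................----++##++----.................
229 .................--++###+++---.................
230 .................--+######+--..................
231 .................--+######+--..................
232 ..................-+######+--..................
233 ....
[... 662 characters left out ...]
.....
246 ...........................................--..
247 ...............................................
248 ...............................................
249 ...............................................
250 ...............................................
251 ...............................................
252 ...............................................
253 ...............................................
254 ...............................................
255 ...............................................
0 [[353.6, 233.5], [353.9, 220.0]]
1 [[359.5, 237.6], [359.8, 223.9]]
2 [[360.5, 242.5], [360.9, 228.7]]
3 [[356.3, 247.2], [356.6, 233.2]]
4 [[347.7, 250.1], [347.9, 236.0]]
```

>>> {"name": "carry_out", "arguments": {
  "rows": [
    {"xyz": [0.01,-0.002,0],"yaw": 0.01,"claw": 1},
    {"xyz": [0.02,-0.006,0],"yaw": 0.034,"claw": 1},
    {"xyz": [0.025,-0.008,0],"yaw": 0.04,"claw": 1},
    {"xyz": [0.03,-0.01,0],"yaw": 0.05,"claw": 1},
    {"xyz": [0.03,-0.01,0],"yaw": 0.05,"claw": 1}
  ]
}}

```text
time: 6.6
tool_pos: [516.8, -41.2, 84.9]
orientation: [[-0.314, 0.95, -0.0], [0.95, 0.314, 0.0], [0.0, -0.0, -1.0]]
ft_force: [0.4, 0.1, 0.3]
width: 0.004
grasp_force: 0.0
```

```bash
python3 -c "
from h import *
rep((-164,-168,-172,-176,-180,-184,-188),85,'p7.png')
show(cam('side'),y0=224,y1=250)"
```

```text
[516.8 -41.2  84.9 108.3] F [0.4 0.1 0.3] 6.6
dark [360.7 230.2] 100 r 40.9 ang -135.4
-164 [0.006, -0.005, -0.001, 0.02]
-168 [0.024, -0.012, -0.001, 0.055]
-172 [0.043, -0.018, -0.001, 0.09]
-176 [0.062, -0.022, -0.001, 0.125]
-180 [0.081, -0.026, -0.001, 0.16]
-184 [0.101, -0.028, -0.001, 0.194]
-188 [0.121, -0.028, -0.001, 0.229]
224 ................-----++#+--------..............
225 ................-----++#+------................
226 ................-----++#+------................
227 .................----+##++----.................
228 .................---++##++----.................
229 .................--++####++---.................
230 .................--+######+---.................
231 .................--+######+---.................
232 ..................-+######+--..................
233 ...................-######+--..................
234 ...................-######+-...................
235 ...................-######+-...................
236 ...................-######--...................
237 ...................-######-....................
238 ------.............-######-....................
239 --------...........-#####+-....................
240 --------...........-+####+-....................
241 --------...........-+####+-....................
242 -------............-+####+-....................
243 ....................--++--.....................
244 .......................-.......................
245 ...............................................
246 ...........................................--..
247 ...............................................
248 ...............................................
249 ...............................................
```

View pics/p7.png

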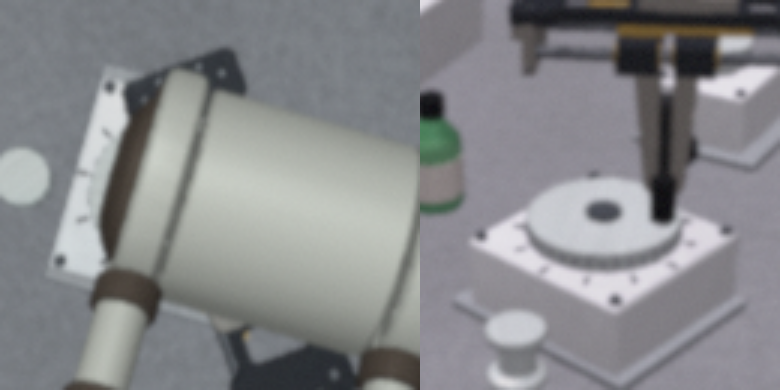

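Post side crop is at (662,199), i.e. pixel (360.7,236), matching rest 2 of 4 (predicted (361,236)) with no load. On to the third click.

>>> {"name": "carry_out", "arguments": {
  "rows": [
    {"xyz": [0.024,-0.012,0],"yaw": 0.055,"claw": 1},
    {"xyz": [0.043,-0.018,0],"yaw": 0.09,"claw": 1},
    {"xyz": [0.062,-0.022,0],"yaw": 0.125,"claw": 1},
    {"xyz": [0.081,-0.026,0],"yaw": 0.16,"claw": 1},
    {"xyz": [0.1,-0.028,0],"yaw": 0.194,"claw": 1}
  ]
}}

```text
time: 7.25
tool_pos: [508.2, -29.0, 84.9]
orientation: [[0.072, 0.997, 0.0], [0.997, -0.072, -0.001], [-0.001, 0.0, -1.0]]
ft_force: [-0.0, -1.2, 0.2]
width: 0.008
grasp_force: 0.6
```

```bash
python3 -c "
from h import *
rep((-186,-188,-190,-194,-198,-202,-206,-210,-214),85)
show(cam('side'),y0=224,y1=254)"
```

```text
[508.2 -29.   84.9  85.9] F [-0.  -1.2  0.2] 7.25
dark [359.7 233.4] 98 r 35.8 ang -153.3
-186 [0.015, -0.005, -0.0, 0.017]
-188 [0.024, -0.009, -0.0, 0.034]
-190 [0.033, -0.013, -0.0, 0.051]
-194 [0.052, -0.019, -0.0, 0.086]
-198 [0.071, -0.024, -0.0, 0.121]
-202 [0.09, -0.027, -0.0, 0.156]
-206 [0.11, -0.029, -0.0, 0.191]
-210 [0.129, -0.03, -0.0, 0.226]
-214 [0.149, -0.029, -0.0, 0.261]
224 .................----++#+----------............
225 .................-----+#+---------.............
226 .................----++#+---------.............
227 .................----++#+---------.............
228 .................----++#+---------.............
229 .................----++#+---------.............
230 .................---++##+---------.............
231 ..................-++++#+---------.............
232 ..................-#####++-------..............
233 ..................-######+-------..............
234 ..................+######+-------..............
235 .................-+######+------...............
236 .................-+######+-----................
237 .................-+######+-
[... 152 characters left out ...]
#-......................
241 --------.........-+#####-......................
242 -------..........-+#####-......................
243 ...-.............-+#####-......................
244 .................-+#####-......................
245 ..................-+##++-......................
246 ...................-----...................--..
247 ...............................................
248 ...............................................
249 ...............................................
250 ...............................................
251 ...............................................
252 ...............................................
253 ...............................................
```

>>> {"name": "carry_out", "arguments": {
  "rows": [
    {"xyz": [0.015,-0.005,0],"yaw": 0.017,"claw": 1},
    {"xyz": [0.024,-0.009,0],"yaw": 0.034,"claw": 1},
    {"xyz": [0.033,-0.013,0],"yaw": 0.051,"claw": 1},
    {"xyz": [0.038,-0.015,0],"yaw": 0.06,"claw": 1},
    {"xyz": [0.038,-0.015,0],"yaw": 0.06,"claw": 1}
  ]
}}

```text
time: 7.85
tool_pos: [506.3, -22.4, 84.8]
orientation: [[0.187, 0.982, -0.0], [0.982, -0.187, 0.0], [0.0, -0.0, -1.0]]
ft_force: [-0.1, -1.0, -1.2]
width: 0.006
grasp_force: 0.0
```

```bash
python3 -c "
from h import *
rep((-190,-194,-198,-202,-206,-210,-212,-214,-218),85)
show(cam('side'),y0=230,y1=254)"
```

```text
[506.3 -22.4  84.8  79.2] F [-0.1 -1.  -1.2] 7.85
dark [357.4 236.3] 100 r 32.3 ang -173.7
-190 [-0.009, 0.004, -0.001, -0.007]
-194 [0.008, -0.004, -0.001, 0.028]
-198 [0.027, -0.011, -0.001, 0.063]
-202 [0.046, -0.017, -0.001, 0.098]
-206 [0.065, -0.021, -0.001, 0.133]
-210 [0.084, -0.024, -0.001, 0.168]
-212 [0.094, -0.025, -0.001, 0.185]
-214 [0.104, -0.025, -0.001, 0.203]
-218 [0.124, -0.026, -0.001, 0.238]
230 .................----+#+----------.............
231 .................----+#+----------.............
232 .................--+++#+---------..............
233 ................-++++#++---------..............
234 ...............-+######+---------..............
235 ...............-+######+---------..............
236 ...............-#######+--------...............
237 ...............-#######+-------................
238 ------.........-#######+------.................
239 --------.......-#######+---....................
240 --------.......-######+-.......................
241 --------.......-#####+-........................
242 -------........-#####+-........................
243 ...............-#####+-........................
244 ...............-#####+-........................
245 ...............-#####+-........................
246 ...............-#####+-....................--..
247 ...............-+###+-.........................
248 ................-----..........................
249 ...............................................
250 ...............................................
251 ...............................................
252 ...............................................
253 ...............................................
```

Third click: the post now sits at column 356.5, as predicted for rest 3. On to the fourth.

>>> {"name": "carry_out", "arguments": {
  "rows": [
    {"xyz": [0.02,-0.008,0],"yaw": 0.05,"claw": 1},
    {"xyz": [0.046,-0.017,0],"yaw": 0.098,"claw": 1},
    {"xyz": [0.065,-0.021,0],"yaw": 0.133,"claw": 1},
    {"xyz": [0.084,-0.024,0],"yaw": 0.168,"claw": 1},
    {"xyz": [0.1,-0.025,0],"yaw": 0.195,"claw": 1}
  ]
}}

```text
time: 8.45
tool_pos: [505.4, -7.5, 84.9]
orientation: [[0.549, 0.836, -0.0], [0.836, -0.549, -0.001], [-0.001, 0.0, -1.0]]
ft_force: [-1.2, -1.6, -0.1]
width: 0.008
grasp_force: 0.4
```

```bash
python3 -c "
from h import *
rep((-212,-214,-216,-218,-220),85)
show(cam('side'),y0=230,y1=256)"
```

```text
[505.4  -7.5  84.9  56.7] F [-1.2 -1.6 -0.1] 8.45
dark [352.6 241.9] 78 r 37.8 ang 147.8
-212 [-0.002, 0.001, -0.001, -0.011]
-214 [0.006, -0.004, -0.001, 0.006]
-216 [0.015, -0.008, -0.001, 0.024]
-218 [0.024, -0.011, -0.001, 0.041]
-220 [0.034, -0.015, -0.001, 0.059]
230 ...............--++------------................
231 ...............--++------------................
232 ...............--++------------................
233 ...............--+++-----------................
234 ..............--++++-----------................
235 ............--++##+------------................
236 ...........-++####++----------.................
237 ..........-+#######+----------.................
238 -------...-+#######+----------.................
239 --------.--+######++----------.................
240 -----------########+---------..................
241 -----------########+---------..................
242 -------...-+######++------.....................
243 ..........-+######+----........................
244 ..........-+#####+-............................
245 ..........-+#####+-............................
246 ..........-+#####+-.........................-..
247 ..........-+#####+.............................
248 ..........-+#####-.............................
249 ...........-+##++-.............................
250 ............-----..............................
251 ...............................................
252 ...............................................
253 ...............................................
254 ...............................................
255 ...............................................
```

>>> {"name": "carry_out", "arguments": {
  "rows": [
    {"xyz": [0.006,-0.004,0],"yaw": 0.006,"claw": 1},
    {"xyz": [0.012,-0.006,0],"yaw": 0.018,"claw": 1},
    {"xyz": [0.018,-0.009,0],"yaw": 0.03,"claw": 1},
    {"xyz": [0.022,-0.01,0],"yaw": 0.036,"claw": 1},
    {"xyz": [0.022,-0.01,0],"yaw": 0.036,"claw": 1}
  ]
}}

```text
time: 9.05
tool_pos: [506.0, -3.4, 84.9]
orientation: [[0.606, 0.795, 0.0], [0.795, -0.606, 0.0], [0.0, -0.0, -1.0]]
ft_force: [0.0, 0.3, 0.4]
width: 0.004
grasp_force: 0.0
```

```bash
python3 -c "
from h import *
rep((-200,-210,-216,-218,-220),85)
show(cam('side'),y0=230,y1=256)"
```

```text
[506.   -3.4  84.9  52.7] F [0.  0.3 0.4] 9.05
dark [347.7 243.1] 76 r 37.7 ang 132.4
-200 [-0.073, 0.05, -0.001, -0.151]
-210 [-0.035, 0.02, -0.001, -0.064]
-216 [-0.009, 0.005, -0.001, -0.011]
-218 [-0.001, 0.0, -0.001, 0.006]
-220 [0.008, -0.004, -0.001, 0.024]
230 ..............--++------------.................
231 ...............-++------------.................
232 ...............-++------------.................
233 ...............-++------------.................
234 ...............-++------------.................
235 ..............--++------------.................
236 .......---------++-----------..................
237 .....--+++++++--++-----------..................
238 ------+######+++++-----------..................
239 ------+#######++++-----------..................
240 ------+#######++++----------...................
241 ------+######+--++----------...................
242 ------+######+--------------...................
243 ....--+######-...--------......................
244 ......-######-.....--..........................
245 ......-######-.................................
246 ......-+####+-.............................--..
247 ......-+####+-.................................
248 ......-+#####-.................................
249 ......-+#####-.................................
250 .......-+###+-.................................
251 .......------..................................
252 ...............................................
253 ...............................................
254 ...............................................
255 ...............................................
```

Fourth click reached: the post is at 132.4° against 132.5° expected, with no force. Backing off and lifting.

>>> {"name": "carry_out", "arguments": {
  "rows": [
    {"xyz": [-0.05,0,0],"yaw": 0,"claw": 1},
    {"xyz": [-0.09,0,0],"yaw": 0,"claw": 1},
    {"xyz": [-0.09,0,-0.15],"yaw": 0,"claw": 1},
    {"xyz": [-0.09,0,-0.35],"yaw": 0,"claw": 1},
    {"xyz": [-0.09,0,-0.5],"yaw": 0,"claw": 1}
  ]
}}

```text
time: 9.65
tool_pos: [497.7, -14.8, 161.3]
orientation: [[0.606, 0.795, 0.001], [0.795, -0.606, -0.0], [0.0, 0.001, -1.0]]
ft_force: [0.9, -1.0, -0.9]
width: 0.006
grasp_force: 0.0
```

```bash
python3 - <<'E'
from h import *
p=cmd(); print(np.round(p,1)); q=np.array(p); t=np.array([497,319,150,p[3]])
for i in (1,2,3): print(row(p,p+(t-p)*i/3))
s=cam('side'); post(s)
# two-view check of button
u=pix(s,[497,319,67]); print('pred button side px',u)
a=np.array(s['frame'])[340:420,240:320]; cv2.imwrite('pics/bs.png',cv2.resize(a,(640,560))[:,:,::-1])
E
```

```text
[497.7 -14.8 161.3  52.7]
[0.589, -0.451, 0.025, 0.0]
[1.178, -0.902, 0.05, 0.0]
[1.767, -1.353, 0.076, 0.0]
dark [363.3 220.1] 96 r 73.2 ang -104.2
dark [347.5 243.4] 70 r 38.7 ang 131.3
pred button side px (np.float64(276.7728381278707), np.float64(363.7114230776373))
```

View pics/bs.png

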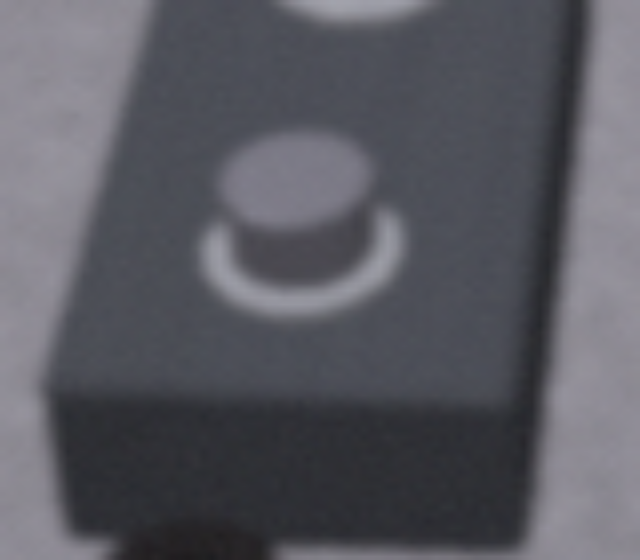

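The dial holds in rest 4. The button top is at side pixel (277,365), within about 2 px of the prediction (277,364), so the button position is confirmed. Moving over it.

>>> {"name": "carry_out", "arguments": {
  "rows": [
    {"xyz": [0.1,-0.08,0],"yaw": 0,"claw": 1},
    {"xyz": [0.3,-0.23,0],"yaw": 0,"claw": 1},
    {"xyz": [0.5,-0.38,0],"yaw": 0,"claw": 1},
    {"xyz": [0.7,-0.54,0],"yaw": 0,"claw": 1},
    {"xyz": [0.9,-0.69,0],"yaw": 0,"claw": 1}
  ]
}}

```text
time: 10.2
tool_pos: [496.6, 156.9, 159.2]
orientation: [[0.606, 0.795, -0.001], [0.795, -0.606, -0.0], [-0.0, -0.0, -1.0]]
ft_force: [1.1, 0.3, 0.6]
width: 0.005
grasp_force: 0.0
```

>>> {"name": "carry_out", "arguments": {
  "rows": [
    {"xyz": [0.2,-0.15,0],"yaw": 0,"claw": 1},
    {"xyz": [0.4,-0.3,0],"yaw": 0,"claw": 1},
    {"xyz": [0.6,-0.46,0],"yaw": 0,"claw": 1},
    {"xyz": [0.78,-0.6,0.03],"yaw": 0,"claw": 1},
    {"xyz": [0.87,-0.66,0.07],"yaw": 0,"claw": 1}
  ]
}}

```text
time: 10.7
tool_pos: [497.1, 321.6, 148.7]
orientation: [[0.604, 0.797, -0.0], [0.797, -0.604, 0.0], [0.0, -0.0, -1.0]]
ft_force: [-0.1, -1.4, 0.5]
width: 0.006
grasp_force: 0.0
```

```bash
python3 - <<'E'
from h import *
p=cmd(); print(np.round(p,1)); t=np.array([497,319.5,75,p[3]]); print(row(p,t))
E
```

```text
[497.1 321.6 148.7  52.8]
[-0.012, 0.008, 0.492, 0.0]
```

>>> {"name": "carry_out", "arguments": {
  "rows": [
    {"xyz": [-0.01,0.01,0.12],"yaw": 0,"claw": 1},
    {"xyz": [-0.01,0.01,0.25],"yaw": 0,"claw": 1},
    {"xyz": [-0.01,0.01,0.37],"yaw": 0,"claw": 1},
    {"xyz": [-0.01,0.01,0.46],"yaw": 0,"claw": 1},
    {"xyz": [-0.01,0.01,0.49],"yaw": 0,"claw": 1}
  ]
}}

```text
time: 11.2
tool_pos: [496.8, 316.3, 73.6]
orientation: [[0.607, 0.795, -0.003], [0.795, -0.607, -0.001], [-0.003, -0.002, -1.0]]
ft_force: [0.2, 0.1, 0.7]
width: 0.007
grasp_force: 0.0
```

```bash
python3 - <<'E'
from h import *
s=cam('side'); o=bot.get_obs(); p=cmd(); print(np.round(p,1),o['ft_force'])
a=np.array(s['frame'])[300:420,220:340]; cv2.imwrite('pics/bs2.png',cv2.resize(a,(600,600))[:,:,::-1])
E
```

```text
[497.  316.6  73.9  52.7] [-1.02857379  0.26310211 -0.68107026]
```

View pics/bs2.png

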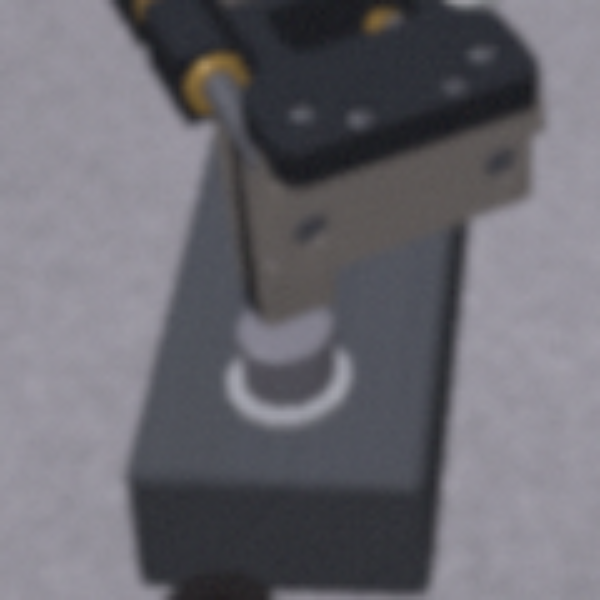

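The tip is over the rear part of the button top (crop (295,310), button centre (285,330)). I'll shift 3 mm in +y and press.

>>> {"name": "carry_out", "arguments": {
  "rows": [
    {"xyz": [0.016,-0.012,0],"yaw": 0,"claw": 1},
    {"xyz": [0.016,-0.012,0.03],"yaw": 0,"claw": 1},
    {"xyz": [0.016,-0.012,0.05],"yaw": 0,"claw": 1},
    {"xyz": [0.016,-0.012,0.07],"yaw": 0,"claw": 1},
    {"xyz": [0.016,-0.012,0.08],"yaw": 0,"claw": 1}
  ]
}}

```text
time: 11.75
tool_pos: [498.3, 320.8, 64.2]
orientation: [[0.606, 0.796, 0.001], [0.796, -0.606, 0.0], [0.001, 0.0, -1.0]]
ft_force: [-0.3, -0.6, 3.7]
width: 0.006
grasp_force: 1.6
```

>>> {"name": "carry_out", "arguments": {
  "rows": [
    {"xyz": [0,0,0.004],"yaw": 0,"claw": 1},
    {"xyz": [0,0,0.008],"yaw": 0,"claw": 1},
    {"xyz": [0,0,0.01],"yaw": 0,"claw": 1},
    {"xyz": [0,0,0.01],"yaw": 0,"claw": 1},
    {"xyz": [0,0,0.01],"yaw": 0,"claw": 1}
  ]
}}

```text
time: 12.25
tool_pos: [498.3, 320.8, 62.7]
orientation: [[0.606, 0.795, 0.001], [0.795, -0.606, 0.0], [0.001, 0.0, -1.0]]
ft_force: [0.1, 0.6, 3.7]
width: 0.008
grasp_force: 2.1
```

Pressing at about 4 N; a little further to reach the bottom stop.

>>> {"name": "carry_out", "arguments": {
  "rows": [
    {"xyz": [0,0,0.006],"yaw": 0,"claw": 1},
    {"xyz": [0,0,0.012],"yaw": 0,"claw": 1},
    {"xyz": [0,0,0.016],"yaw": 0,"claw": 1},
    {"xyz": [0,0,0.016],"yaw": 0,"claw": 1},
    {"xyz": [0,0,0.016],"yaw": 0,"claw": 1}
  ]
}}

```text
time: 12.75
tool_pos: [498.4, 320.9, 61.3]
orientation: [[0.606, 0.796, 0.001], [0.796, -0.606, 0.0], [0.001, 0.0, -1.0]]
ft_force: [-2.5, -0.4, 10.8]
width: 0.006
grasp_force: 5.6
```

>>> {"name": "carry_out", "arguments": {
  "rows": [
    {"xyz": [0,0,0.005],"yaw": 0,"claw": 1},
    {"xyz": [0,0,0.008],"yaw": 0,"claw": 1},
    {"xyz": [0,0,0.008],"yaw": 0,"claw": 1},
    {"xyz": [0,0,0.008],"yaw": 0,"claw": 1},
    {"xyz": [0,0,0.008],"yaw": 0,"claw": 1}
  ]
}}

```text
time: 13.25
tool_pos: [498.4, 320.9, 61.2]
orientation: [[0.606, 0.796, 0.001], [0.796, -0.606, 0.0], [0.001, 0.001, -1.0]]
ft_force: [-5.9, -0.7, 18.3]
width: 0.003
grasp_force: 8.9
```

>>> {"name": "carry_out", "arguments": {
  "rows": [
    {"xyz": [0,0,-0.05],"yaw": 0,"claw": 1},
    {"xyz": [0,0,-0.15],"yaw": 0,"claw": 1},
    {"xyz": [0,0,-0.35],"yaw": 0,"claw": 1},
    {"xyz": [0,0,-0.6],"yaw": 0,"claw": 1},
    {"xyz": [0,0,-0.8],"yaw": 0,"claw": 1}
  ]
}}

```text
time: 13.75
tool_pos: [497.4, 320.3, 180.3]
orientation: [[0.606, 0.795, -0.001], [0.795, -0.606, -0.001], [-0.001, -0.0, -1.0]]
ft_force: [-0.2, 0.3, 0.8]
width: 0.004
grasp_force: 0.0
```

>>> {"name": "carry_out", "arguments": {
  "rows": [
    {"xyz": [0,0,0],"yaw": 0,"claw": 1},
    {"xyz": [0,0,0],"yaw": 0,"claw": 1},
    {"xyz": [0,0,0],"yaw": 0,"claw": 1},
    {"xyz": [0,0,0],"yaw": 0,"claw": 1},
    {"xyz": [0,0,0],"yaw": 0,"claw": 1}
  ]
}}

```text
time: 14.25
tool_pos: [497.1, 320.3, 177.3]
orientation: [[0.606, 0.795, -0.003], [0.795, -0.606, -0.001], [-0.002, -0.001, -1.0]]
ft_force: [0.0, 0.4, -0.2]
width: 0.007
grasp_force: 0.0
```

```bash
python3 - <<'E'
from h import *
s=cam('side'); post(s); o=bot.get_obs(); print(o['ft_force'],o['tool_pos'],o['time'])
show(s,t=80,x0=255,x1=300,y0=350,y1=385)
E
```

```text
dark [363.2 220.4] 82 r 72.1 ang -104.7
dark [347.6 243.4] 67 r 38.6 ang 131.6
[-0.34031376 -0.41464369  0.16843544] [497.29888532 320.36215914 177.61615728] 14.3
350 ..-------------------------------------------
351 ..-------------------------------------------
352 ..-------------------------------------------
353 .--------------------------------------------
354 .--------------------------------------------
355 .--------------------------------------------
356 ---------------------------------------------
357 ---------------------------------------------
358 ---------------------------------------------
359 ------------------..........-----------------
360 ----------------.............----------------
361 ---------------...............---------------
362 --------------.................--------------
363 -------------..................--------------
364 -------------...................-------------
365 ------------...................--------------
366 ------------...................--------------
367 ------------...................--------------
368 -------------.................---------------
369 -------------................----------------
370 --------------..............----...----------
371 ------------.--...........------...----------
372 -----------...----.....------+--....---------
373 ----------....--------------++--....---------
374 ----------....---------------+--....---------
375 ----------....---------------+-.....---------
376 ----------.....----------------.....---------
377 ----------.....---------------.....----------
378 ----------......-------------......----------
379 ----------.......----------........----------
380 -----------........------.........-----------
381 ------------.....................------------
382 -------------...................-------------
383 -------------.................---------------
384 ----------------............-----------------
```

The button bottomed at 61.2 mm under 18 N and is back up. The dial is still in rest 4 and the arm is clear.

```bash
python3 -c "
from bench import bot
print(bot.close_job())"
```

```text
the job is handed in; nothing more can be done
None
```

The large dial went exactly four clicks clockwise, then the small button was pressed fully down and came back up; nothing else was touched, and the job was handed in with the arm clear at about 14 s.

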